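# Close up the jar rack with its sliding stop

### The job

Close up the jar rack: push the rack's sliding stop along its notched rail towards the sugar shaker until its catch drops into the last notch that still leaves the shaker untouched, then take the hand away. Push the upright tab from one side only, without pinching it, and leave the shaker, the jam jar and everything else on the block where they stand.

Things in the scene. Friction and masses are not known exactly. Their poses are not given: they have to be found in the camera images.
- rack: Fixed wooden jar rack: board 150 (its x) by 445 (its y, from -205 to +240) by 12 mm thick, a 42 mm high fence along the far edge, a 70 mm high wall closing the left end. Origin on the table under rack x = 0, y = 0; x points away from the robot, y along the rail towards the closed end. The rail, 20 mm wide, runs along y at rack x = -50, its top 42 mm above the table.
- first_notch (a point): Middle of the first of six V notches cut across the rail's top, 16 mm wide and 6 mm deep, at the height of the rail's top. The notches are 40 mm apart along rack y: at rack y = -120, -80, -40, 0, 40, 80 mm.
- stop (a joint): Travel of the sliding stop in m, 0 to 0.27, growing with rack y; its centre is at rack y = -0.170 + value, so it sits in the notches at 0.05, 0.09, 0.13, 0.17, 0.21, 0.25. An aluminium saddle captive on the rail, 36 mm long, top 58 mm above the table, with a push tab on top. Friction 1.2 N; about 12 N takes it out of a notch; within about 6 mm of a notch the spring pulls it in, ahead of the finger.
- catch (a joint): Drop of the stop's sprung catch in m: under 0.001 on the flat of the rail, about 0.005 when it is seated in a notch. A steel pin head on the saddle's front sinks with it.
- tab_face (a point): Centre of the tab's right-hand face (the one looking to rack -y, away from the shaker), 80 mm above the table. The tab is 30 mm wide in rack x, 12 mm thick in y, and stands from 58 to 102 mm above the table over the rail; this face is 6 mm to the -y side of the stop's centre. Pressing the tab's right and left halves at the same time counts as pinching.
- stop_face (a point): Centre of the left face of the stop's plywood plate, which reaches over the board (6 mm thick, 92 mm long in x, top 76 mm above the table). The face looks to rack +y at the shaker and lies 20 mm to the +y side of the stop's centre.
- shaker_center (a point): Centre of the white ceramic sugar shaker with a steel domed top: round, 60 mm in diameter, 97 mm high, standing loose on the rack's board (so its top is 109 mm above the table). This point is 48 mm above its foot.
- jam_jar: Amber glass jam jar with a twist cap, 58 mm in diameter, 85 mm high, standing on the rack's board beyond the shaker near the closed end; origin under its centre.
- sandwich_box: Yellow plastic sandwich box, 136 by 176 by 61 mm; origin under its centre.
- scoop: Aluminium scoop, bowl 85 by 58 by 40 mm with a 100 mm handle to its -x; origin at the underside of the bowl's back wall.
- dowel: Wooden rolling dowel lying on the table beyond the rack, 42 mm in diameter, 300 mm long along its y; origin under its centre.
- mug: Blue ceramic mug, 80 mm in diameter, 90 mm high; origin under its centre.
- tin: Food tin, 72 mm in diameter, 100 mm high; origin under its centre.
There are look-alikes about, which are no part of the job. What is shaped like the part that bears shaker_center but pink or purple is not meant.

How it is judged (in metres and radians):
At the end, for the whole second after the job is handed in: The stop is at rest with its catch seated in a notch (dropped more than 3 mm), the gap from the stop plate to the near side of the shaker is less than 48 mm (notches are 40 mm apart), and the shaker stands upright within 6 mm of where it began (value of joint catch above 0.003 m and velocity of joint stop between -0.01 and 0.01 m/s and y of shaker_center in the frame of stop_face between 0.029 and 0.078 m and distance of shaker_center from where it was at the start of the episode below 0.006 m and angle between shaker_center's own z axis and vertical below 0.1 rad); the robot touches nothing.
It fails at once if the tab is pinched: both its halves are pressed by the fingers at once (contact force between the fingers and stop_c4 above 1 N and contact force between the fingers and stop_c5 above 1 N).
It fails at once if the shaker is shifted, lifted or tipped (distance of shaker_center from where it was at the start of the episode above 0.01 m or angle between shaker_center's own z axis and vertical above 0.2 rad).
It fails at once if a bystander is shifted or lifted by more than 15 mm (distance of any of jam_jar, sandwich_box, scoop, dowel, mug, tin from where it was at the start of the episode above 0.015 m).
It also fails if it takes over 35 s, if anything falls off the work surface, if the arm or the gripper's body presses on something with over 40 N, if the wrist force passes 120 N, or if a joint passes its speed limit or range.

### The arm

A 6-joint arm with a two-finger parallel gripper is mounted at the origin on the work surface. World frame = base frame: x ahead of the robot, y to its left, z up, the work surface at z = 0. Lengths are in m, angles in degrees, forces in N, time in s.
With the tool pointing down it reaches from about 0.325 to 0.85 m from the base axis. Payload 15.5 kg.
Tool frame: the origin (TCP) lies at the very end of the fingers, on their centre line; the grasp point (between the pads) lies arm.grip_depth behind it (arm.grip_depth is the distance from the TCP to the grasp point, in m); z points along the fingers, y is the direction in which the jaws open and shut (so a half turn about z gives the same grasp; the last joint's range is limited). The gripper opens to 91 mm and grips with 3 to 60 N. Pads are 32 mm wide; open, the fingers measure 118 mm over their backs; the gripper's body (76 mm by 178 mm) begins 60 mm behind the grasp point.
Start: joints at [-80.128, 28.281, 77.091, -0, 74.628, -5.472], TCP at [0.165, -0.603, 0.214] pointing down, gripper open.
Joint ranges: [-166.48, 166.48], [-47.26, 123.95], [12.59, 153.08], [-70.14, 250.14], [6.76, 159.57], [-176.63, 176.63]. Speed limits (degrees/s): [108.29, 108.29, 147.25, 172.46, 172.46, 172.46].

### API

Orientations are given as a 3x3 rotation matrix whose columns are the frame's x, y, z axes.
In Python, from rig import arm gives the robot as it stands. Calls block until the motion is done:
- arm.move_to(position, orientation): joint-space move of the TCP to a pose.
- arm.move_l(position, orientation=None, feed=0.15): straight line of the TCP; orientation=None keeps the orientation; feed is the mean speed in m/s.
- arm.move_joints(angles): joint-space move.
- arm.grip(opening): finger opening in m; the grip force is fixed at half the most; returns when the fingers have stopped.
- arm.sleep(seconds).
- arm.solve_ik(position, orientation): joint angles nearest the present ones, or None.
- arm.snapshot(name): name is "side" or "top" or "wrist"; returns the picture (480x640x3 uint8, red, green, blue); there is no depth.
- arm.get_calibration(name): a dict with "intrinsics" (3x3 intrinsics, pixels), "cam_to_world" (4x4, takes a point from camera to world coordinates). Camera axes: x right, y down, z forward; pixel columns grow to the right and rows downward; lengths in m; the calibration is good to about 2 mm. The wrist camera is an equidistant fisheye: a pixel r from the principal point sees the ray r / f radians off the axis. A picture is of the moment at which its call begins: read the wrist's pose just before it. get_calibration takes no time and is no camera call; for the wrist camera it gives the pose at the moment of the call.
A pose or a line that the arm cannot do raises arm.Unreachable and nothing moves.
- arm.sign_off(): hands the job in, once; it reports no verdict.
Readings, each from a call of its own:
- arm.current_t(): time.
- arm.current_joint_positions(): joint angles.
- arm.current_dq(): joint speeds.
- arm.current_tau(): joint torques, N m.
- arm.current_ee_pos(): TCP position.
- arm.current_tool_rot(): TCP orientation.
- arm.current_force(): force on the tool from outside, world axes, zero at the start.
- arm.current_torque(): the same for the moment, N m.
- arm.current_width(): finger opening in m.
Only numpy, scipy, OpenCV 4.12 (cv2) and the standard library are available. Lean on these libraries where they do the work, as an engineer would, in place of code of your own. Each camera call takes 0.05 s, during which the arm holds its last target.

## Working session

There is one attempt and no reset: what is moved stays moved. The work goes in short steps, each a Python script; the robot and the scene stay as the last script left them, time stands still between calls to the robot, and variables do not carry over. Pictures are saved under pics/ and viewed, and the job is handed in when it is done.

```bash
mkdir -p pics; ls; python3 - <<'E'
from rig import arm
import cv2
for n in("side","top","wrist"):
    im=arm.snapshot(n); cv2.imwrite(f"pics/{n}0.png",im[:,:,::-1])
    c=arm.get_calibration(n); print(n,c["intrinsics"].tolist(),c["cam_to_world"].round(4).tolist())
print(arm.current_t(),arm.grip_depth,arm.current_tool_rot().round(3).tolist())
E
```

```text
pics
side [[575.4170876330895, 0.0, 315.1769646560879], [0.0, 575.4170876330895, 249.02398694674602], [0.0, 0.0, 1.0]] [[-0.9376, -0.2634, 0.2268, 0.2292], [-0.3475, 0.723, -0.5971, 0.8166], [-0.0067, -0.6387, -0.7694, 1.144], [0.0, 0.0, 0.0, 1.0]]
top [[596.2154943879663, 0.0, 322.38906443797555], [0.0, 596.2154943879663, 235.58421182533726], [0.0, 0.0, 1.0]] [[-0.0259, -0.9904, 0.1356, 0.3725], [-0.9995, 0.0279, 0.0128, -0.0467], [-0.0164, -0.1352, -0.9907, 1.5322], [0.0, 0.0, 0.0, 1.0]]
wrist [[371.64829954431775, 0.0, 318.2968777495001], [0.0, 371.64829954431775, 237.74537406824678], [0.0, 0.0, 1.0]] [[0.2648, -0.9285, -0.2603, 0.2391], [-0.9643, -0.2553, -0.0703, -0.5823], [-0.0012, 0.2696, -0.963, 0.384], [0.0, 0.0, 0.0, 1.0]]
0.15 0.0188 [[0.964, 0.265, -0.0], [0.265, -0.964, 0.001], [0.0, -0.001, -1.0]]
```

View pics/top0.png

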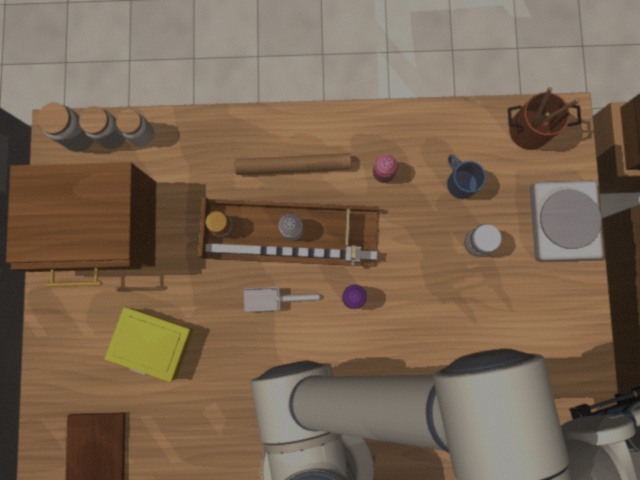

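View pics/side0.png

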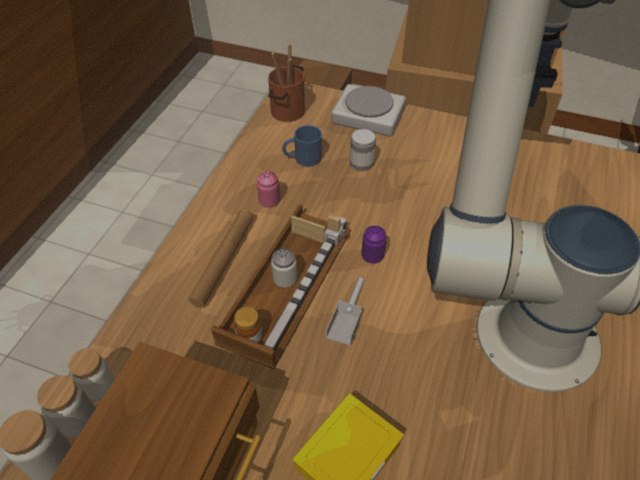

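View pics/wrist0.png

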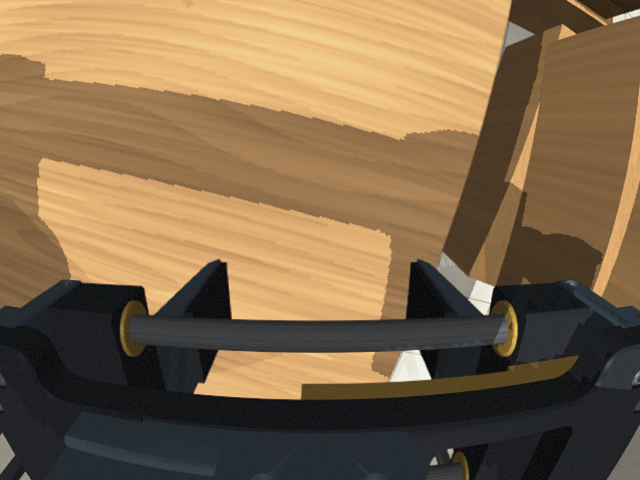

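Candidates for the shaker in the top view are white with a steel dome at (290,226) on the rack, pink at (385,167), purple at (354,296), and the tin at (485,240). The white one on the board matches the description. The stop's tab and saddle are at about (353,254). I'll check this in a close crop.

```bash
python3 - <<'E'
import cv2
im=cv2.imread("pics/top0.png")[190:275,190:390]; cv2.imwrite("pics/topc.png",cv2.resize(im,None,fx=4,fy=4,interpolation=cv2.INTER_CUBIC))
im=cv2.imread("pics/side0.png")[200:365,210:360]; cv2.imwrite("pics/sidec.png",cv2.resize(im,None,fx=3.6,fy=3.6,interpolation=cv2.INTER_CUBIC))
E
```

```text
(no output)
```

View pics/topc.png

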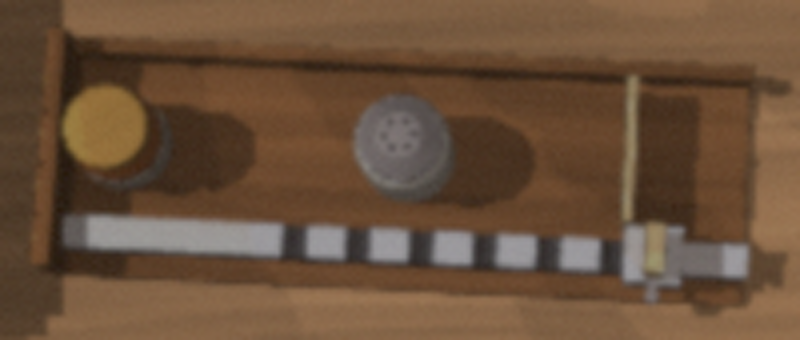

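View pics/sidec.png

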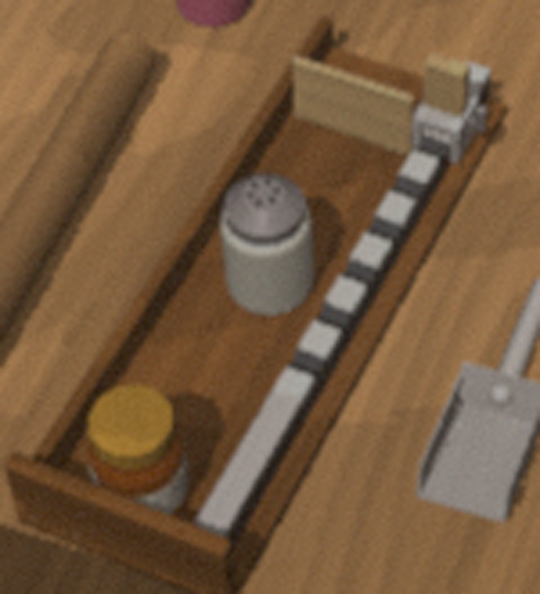

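The crops show six dark notches at crop x = 293 to 610. The stop stands to the right of the first one, with its catch pin at (652,288). The white shaker sits on the board, its dome centred at (400,133). Next I fit the rack pose and the shaker.

```bash
cat > h.py <<'E'
import numpy as np
from scipy.optimize import least_squares
def proj(c,P):
    K=np.array(c["intrinsics"]);T=np.linalg.inv(np.array(c["cam_to_world"]))
    p=np.atleast_2d(P)@T[:3,:3].T+T[:3,3]; q=p@K.T
    return q[:,:2]/q[:,2:]
def R2(a): return np.array([[np.cos(a),-np.sin(a),0],[np.sin(a),np.cos(a),0],[0,0,1]])
E
python3 - <<'E'
from rig import arm
from h import *
ct,cs=arm.get_calibration("top"),arm.get_calibration("side")
ys=np.array([.08,.04,0,-.04,-.08,-.12])
N=np.c_[0*ys-.05,ys,0*ys+.040]
tn=np.array([[293,241],[357,245],[420,248],[485,250],[549,254],[610,257]])/4+[190,190]
sn=np.array([[308,362],[334,317],[360,275],[385,232],[410,187],[435,147]])/3.6+[210,200]
def res(p,full=False):
    W=N@R2(p[2]).T+[p[0],p[1],0]
    return np.r_[(proj(ct,W)-tn).ravel(),(proj(cs,W)-sn).ravel()]
def rt(p): W=N@R2(p[2]).T+[p[0],p[1],0]; return (proj(ct,W)-tn).ravel()
def rs(p): W=N@R2(p[2]).T+[p[0],p[1],0]; return (proj(cs,W)-sn).ravel()
for f in(res,rt,rs):
    s=least_squares(f,[.55,0,0]);print(s.x.round(4),np.degrees(s.x[2]).round(2),np.abs(s.fun).max().round(2))
    if f is res:p=s.x
    print(s.fun.reshape(-1,2).mean(0).round(2))
def tri(t,s):
    f=lambda P:np.r_[(proj(ct,P)-t).ravel(),(proj(cs,P)-s).ravel()]
    r=least_squares(f,[.5,0,.1]);w=r.x
    return w,R2(p[2]).T@(w-[p[0],p[1],0]),np.abs(r.fun).max()
def T(x,y):return np.array([x/4+190,y/4+190])
def S(x,y):return np.array([x/3.6+210,y/3.6+200])
print("shaker top",tri(T(399,133),S(265,191)))
print("tabtop",tri(T(656,235),S(447,73)))
print("plate far top",tri(T(633,77),S(298,62)))
print("plate near top",tri(T(627,218),S(412,100)))
# shaker with fixed z
def fz(c,uv,z): return least_squares(lambda q:(proj(c,[q[0],q[1],z])-uv).ravel(),[.5,0]).x
for n,c,uv in(("t",ct,T(399,133)),("s",cs,S(265,191))):
    w=fz(c,uv,.109);print(n,w,R2(p[2]).T@(np.r_[w,0]-[p[0],p[1],0]))
for n,c,uv in(("t",ct,T(656,236)),("s",cs,S(447,68))):
    w=fz(c,uv,.102);print(n,w,R2(p[2]).T@(np.r_[w,0]-[p[0],p[1],0]))
E
```

```text
[ 0.5869  0.0383 -0.0794] -4.55 0.61
[-0.03  0.03]
[ 0.587   0.0385 -0.0768] -4.4 0.4
[0. 0.]
[ 0.5868  0.0382 -0.0821] -4.7 0.59
[-0.    0.01]
shaker top (array([0.59936011, 0.04978079, 0.10878792]), array([0.01149009, 0.01241433, 0.10878792]), np.float64(0.11296480797710728))
tabtop (array([ 0.53191108, -0.1048546 ,  0.08909351]), array([-0.04348534, -0.1470823 ,  0.08909351]), np.float64(1.5168305854240316))
plate far top (array([ 0.63577967, -0.09395631,  0.07228517]), array([ 0.05919209, -0.12798246,  0.07228517]), np.float64(0.3044076752284468))
plate near top (array([ 0.5478415 , -0.08740001,  0.07256681]), array([-0.02898906, -0.12841953,  0.07256681]), np.float64(0.23581394504083164))
t [0.59960489 0.04983559] [0.01172976 0.01248837 0.        ]
s [0.59901842 0.04990949] [0.01113928 0.01251553 0.        ]
t [ 0.53345292 -0.10358634] [-0.04204891 -0.14569579  0.        ]
s [ 0.52593938 -0.0984038 ] [-0.04994973 -0.14112532  0.        ]
```

```bash
cat >> h.py <<'E'
RP=np.array([.5869,.0383,0]); A=-.0794
def r2w(x,y,z): return RP+R2(A)@np.array([x,y,z])
def w2r(w): return R2(A).T@(np.array(w)-RP)
Rt=R2(A)@np.diag([1,-1,-1.])
def fproj(c,P):
    K=np.array(c["intrinsics"]);T=np.linalg.inv(np.array(c["cam_to_world"]))
    p=np.atleast_2d(P)@T[:3,:3].T+T[:3,3]
    rh=np.hypot(p[:,0],p[:,1]);th=np.arctan2(rh,p[:,2])
    return np.c_[K[0,2]+K[0,0]*th*p[:,0]/rh,K[1,2]+K[1,1]*th*p[:,1]/rh]
E
python3 - <<'E'
from rig import arm
from h import *
import cv2
p=r2w(-.09,-.0175,.20)
print(p,arm.solve_ik(p,Rt))
arm.move_to(p,Rt)
arm.grip(0)
c=arm.get_calibration("wrist"); im=arm.snapshot("wrist")
cv2.imwrite("pics/w1.png",im[:,:,::-1]); np.save("w1.npy",np.array(c["cam_to_world"]))
print(arm.current_t(),w2r(np.array(c["cam_to_world"])[:3,3]),arm.current_ee_pos(),arm.current_width())
for y in(-.12,-.08,-.04,0,.04,.08):print(y,fproj(c,r2w(-.05,y,.042)))
E
```

```text
[0.49579551 0.02799363 0.2       ] [-3.66163351e+00  1.89350906e+01  9.58991427e+01 -2.54444375e-14
  6.51657667e+01  9.08876514e+01]
4.0917 [-0.01351245 -0.01741694  0.37046687] [0.4957966  0.02797179 0.19998166] 0.0005512370604611878
-0.12 [[430.84060771 179.19296129]]
-0.08 [[388.3622008  178.04668206]]
-0.04 [[343.97209235 177.41674743]]
0 [[298.84939118 177.36405683]]
0.04 [[254.29347519 177.89288873]]
0.08 [[211.51016761 178.94972207]]
```

View pics/w1.png

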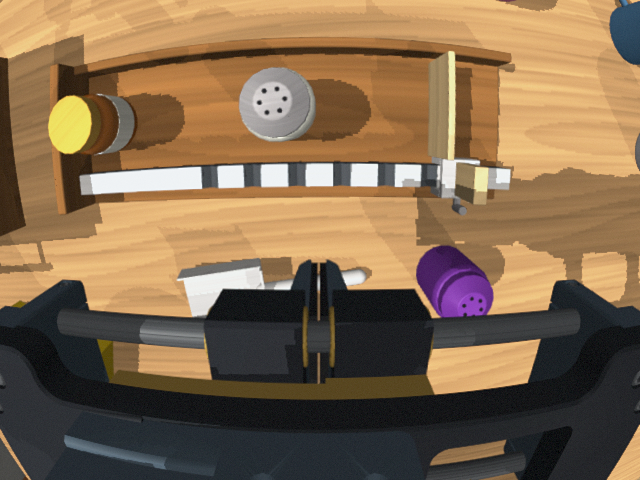

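This wrist view is sharp. The shaker is at (278,104), the notches run from (209,176) to (430,175), and the stop's tab is at (475,183). I'll zoom in to measure the shaker's near side against the notches.

```bash
python3 - <<'E'
import cv2
im=cv2.imread("pics/w1.png")
cv2.imwrite("pics/w1a.png",cv2.resize(im[60:200,200:360],None,fx=4.2,fy=4.2,interpolation=cv2.INTER_NEAREST))
cv2.imwrite("pics/w1b.png",cv2.resize(im[40:220,360:520],None,fx=3.3,fy=3.3,interpolation=cv2.INTER_NEAREST))
print([int(v) for v in cv2.cvtColor(im,cv2.COLOR_BGR2GRAY)[176,200:440]])
E
```

```text
[245, 171, 83, 67, 72, 73, 73, 72, 70, 69, 73, 80, 90, 92, 93, 89, 90, 134, 239, 243, 241, 242, 242, 242, 241, 242, 241, 241, 242, 240, 242, 241, 241, 240, 242, 241, 242, 241, 241, 241, 242, 242, 239, 200, 88, 57, 65, 72, 74, 71, 74, 67, 71, 83, 90, 91, 94, 91, 93, 90, 139, 216, 243, 242, 242, 241, 242, 241, 241, 241, 242, 241, 242, 242, 240, 242, 241, 242, 241, 241, 241, 242, 241, 242, 241, 242, 243, 215, 127, 63, 67, 74, 71, 73, 75, 67, 75, 83, 92, 92, 91, 91, 95, 89, 93, 168, 246, 243, 242, 241, 241, 240, 242, 242, 241, 242, 242, 241, 240, 242, 241, 242, 241, 242, 241, 242, 241, 241, 243, 241, 242, 244, 241, 104, 55, 71, 72, 72, 74, 70, 73, 81, 91, 93, 96, 95, 95, 91, 89, 90, 134, 230, 243, 242, 242, 241, 241, 241, 241, 241, 241, 242, 242, 241, 242, 242, 242, 241, 241, 242, 242, 241, 242, 241, 242, 242, 243, 183, 89, 69, 75, 74, 73, 71, 74, 87, 93, 97, 95, 95, 94, 93, 91, 92, 132, 224, 243, 242, 241, 240, 241, 241, 241, 241, 241, 243, 242, 242, 242, 242, 243, 242, 241, 241, 242, 242, 242, 242, 243, 244, 206, 111, 64, 58, 61, 62, 63, 86, 92, 93, 94, 95, 93, 93, 92, 91, 93, 146, 223, 224]
```

View pics/w1a.png

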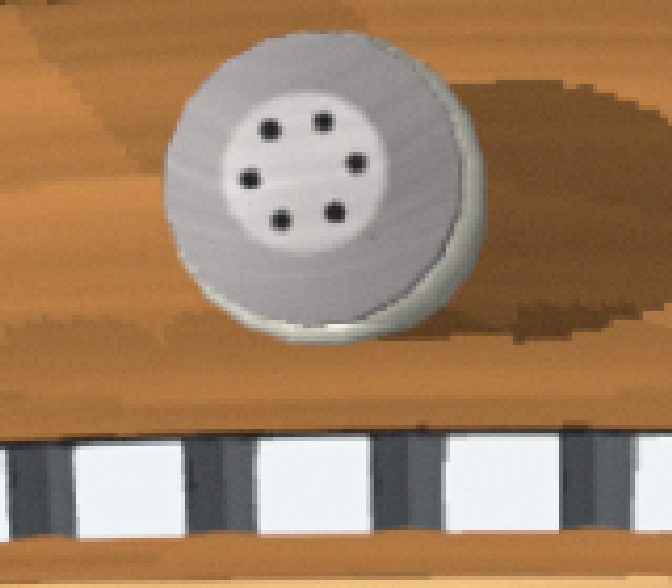

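View pics/w1b.png

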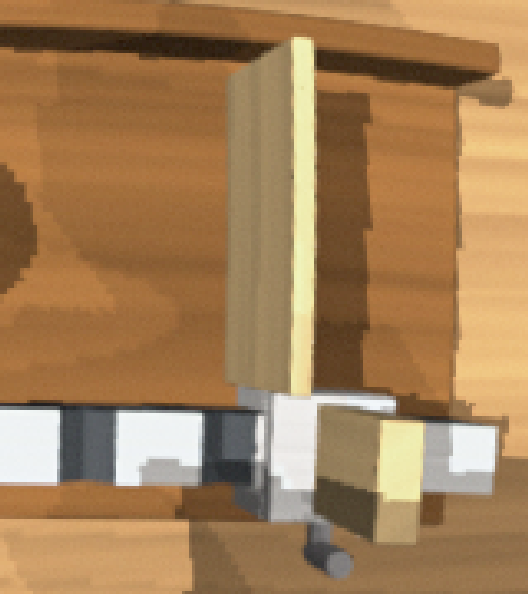

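```bash
python3 - <<'E'
from rig import arm
from h import *
import cv2
c=dict(arm.get_calibration("wrist")); c["cam_to_world"]=np.load("w1.npy")
g=cv2.cvtColor(cv2.imread("pics/w1.png"),cv2.COLOR_BGR2GRAY)[176].astype(float)
e=[i-1+(g[i-1]-165)/(g[i-1]-g[i]) for i in range(196,436) if (g[i-1]-165)*(g[i]-165)<0]
print(np.round(e,1))
Y=np.array([y+s*.008 for y in(.08,.04,0,-.04,-.08,-.12) for s in(1,-1)])
if len(e)==12:
  f=lambda p:fproj(c,(np.c_[0*Y-.05,Y,0*Y+.042])@R2(A+p[1]).T+RP+R2(A+p[1])@[0,p[0],0])[:,0]-e
  s=least_squares(f,[0,0]);dy=s.x[0];print("dy,da",s.x,np.abs(s.fun).max())
  # shaker: silhouette right/left of body (r=.03,z .012.. .08)
  def xs(sy,sx=.0115):
    a=np.linspace(0,2*np.pi,361);P=np.concatenate([np.c_[sx+.03*np.cos(a),sy+.03*np.sin(a),0*a+z] for z in(.012,.04,.06)])
    q=fproj(c,P@R2(A+s.x[1]).T+RP+R2(A+s.x[1])@[0,dy,0]);return q[:,0].max(),q[:,1].max()
  for sy in(.009,.011,.013,.015):print(sy,xs(sy))
  print("board end",fproj(c,r2w(.0,-.205+dy,.012)),"wall",fproj(c,r2w(0,.240+dy,.07)))
p0=r2w(-.05,-.188,.16);p1=r2w(-.05,-.188,.068)
arm.move_to(p0,Rt); arm.move_l(p1,feed=.15)
c=arm.get_calibration("wrist"); im=arm.snapshot("wrist")
cv2.imwrite("pics/w2.png",im[:,:,::-1])
print(arm.current_t(),arm.current_force().round(2),w2r(arm.current_ee_pos()))
E
```

```text
[201.1 217.3 243.3 260.3 287.6 305.  332.6 350.3 377.2 394.4 420.4]
5.6583 [-0.17 -0.12 -0.39] [-0.04932749 -0.18787107  0.06898971]
```

View pics/w2.png

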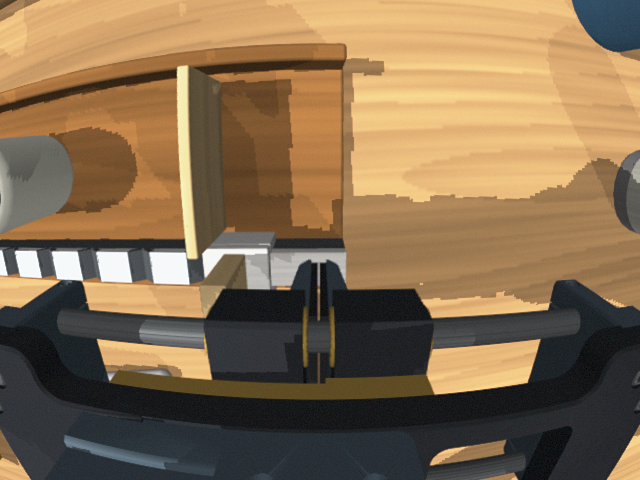

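The fingers are closed to the right of the tab (tab at (225,265), fingertips at (322,265)). The tip is behind the tab's right face with clearance. I now push in small steps and log the force along rack y.

```bash
python3 - <<'E'
from rig import arm
from h import *
import cv2
c=dict(arm.get_calibration("wrist")); c["cam_to_world"]=np.load("w1.npy")
e=np.array([201.1,217.3,243.3,260.3,287.6,305.,332.6,350.3,377.2,394.4,420.4])
Y=np.array([y+s*.008 for y in(.08,.04,0,-.04,-.08,-.12) for s in(1,-1)])[:11]
f=lambda p:fproj(c,(np.c_[0*Y-.05,Y,0*Y+.042])@R2(A+p[1]).T+RP+R2(A+p[1])@[0,p[0],0])[:,0]-e
s=least_squares(f,[0,0]);dy=s.x[0];print("dy,da",s.x,s.fun.round(1))
def xs(sy,sx=.0115):
    a=np.linspace(0,2*np.pi,361);P=np.concatenate([np.c_[sx+.03*np.cos(a),sy+.03*np.sin(a),0*a+z] for z in(.012,.04,.06)])
    q=fproj(c,P@R2(A+s.x[1]).T+RP+R2(A+s.x[1])@[0,dy,0]);return q[:,0].max().round(1),q[:,1].max().round(1)
for sy in(.009,.011,.013,.015):print(sy,xs(sy))
yd=R2(A)@[0,1,0]
y=-.175
while y<-.128:
    arm.move_l(r2w(-.05,y,.068),feed=.05)
    F=arm.current_force()@yd; print(round(y,4),round(w2r(arm.current_ee_pos())[1],4),round(F,2),round(arm.current_t(),2))
    if F<-6: break
    y+=.002
E
```

```text
dy,da [0.00307538 0.01568433] [-0.1  0.2 -0.2  0.3 -0.3  0.3 -0.2  0.1 -0.1  0.2 -0.2]
0.009 (np.float64(318.9), np.float64(142.7))
0.011 (np.float64(316.8), np.float64(142.8))
0.013 (np.float64(314.6), np.float64(142.8))
0.015 (np.float64(312.5), np.float64(142.9))
-0.175 -0.1746 0.01 6.07
-0.173 -0.173 -0.09 6.32
-0.171 -0.1709 1.23 6.57
-0.169 -0.1689 -0.56 6.82
-0.167 -0.1669 0.18 7.07
-0.165 -0.1649 0.67 7.32
-0.163 -0.1629 0.02 7.57
-0.161 -0.1609 -0.3 7.82
-0.159 -0.1589 0.15 8.07
-0.157 -0.1569 0.51 8.32
-0.155 -0.1549 0.44 8.57
-0.153 -0.1529 -0.84 8.82
-0.151 -0.1509 -0.06 9.07
-0.149 -0.1489 -0.9 9.32
-0.147 -0.1469 -0.27 9.57
-0.145 -0.1449 -0.57 9.82
-0.143 -0.1429 -0.18 10.07
-0.141 -0.1409 0.79 10.32
-0.139 -0.1389 -0.34 10.57
-0.137 -0.1369 0.15 10.82
-0.135 -0.135 -1.97 11.07
-0.133 -0.1331 -5.13 11.32
-0.131 -0.1315 -9.13 11.57
```

The stop is now in the first notch and the force is building to climb out of it. Contact at the seat came at TCP y ≈ -0.136, so TCP y is about the stop's centre minus 0.016. I push on to the second notch, then look at the gap from above.

```bash
python3 - <<'E'
from rig import arm
from h import *
import cv2
yd=R2(A)@[0,1,0]
for y in(-.127,-.123,-.108,-.104,-.102,-.100,-.098,-.096,-.0945):
    arm.move_l(r2w(-.05,y,.068),feed=.05)
    F=arm.current_force()@yd; print(y,round(w2r(arm.current_ee_pos())[1],4),round(F,2),round(arm.current_t(),2))
    if y>-.101 and F<-2.5: break
arm.move_l(r2w(-.05,-.115,.068),feed=.15)
arm.move_l(r2w(-.05,-.115,.13),feed=.2)
arm.move_to(r2w(-.09,-.0385,.19),Rt)
c=arm.get_calibration("wrist"); im=arm.snapshot("wrist")
cv2.imwrite("pics/w3.png",im[:,:,::-1]); np.save("w3.npy",np.array(c["cam_to_world"]))
cv2.imwrite("pics/w3c.png",cv2.resize(im[40:220,240:440,::-1],None,fx=4,fy=3.3,interpolation=cv2.INTER_NEAREST)[:594])
print(arm.current_t(),arm.current_force())
E
```

```text
-0.127 -0.1267 0.2 11.82
-0.123 -0.1227 -0.05 12.07
-0.108 -0.1077 0.18 12.52
-0.104 -0.1038 0.4 12.77
-0.102 -0.1019 -0.72 13.02
-0.1 -0.0999 1.06 13.27
-0.098 -0.0979 -0.2 13.52
-0.096 -0.0959 -0.89 13.77
-0.0945 -0.0947 -4.85 14.02
15.3083 [-0.32570903 -0.3670841   0.34214661]
```

View pics/w3.png

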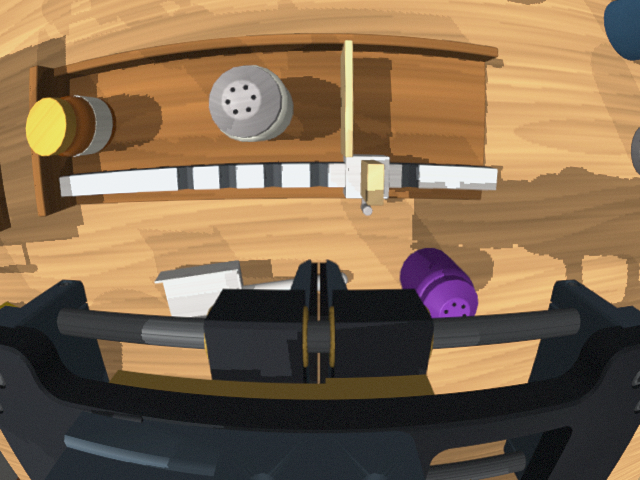

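View pics/w3c.png

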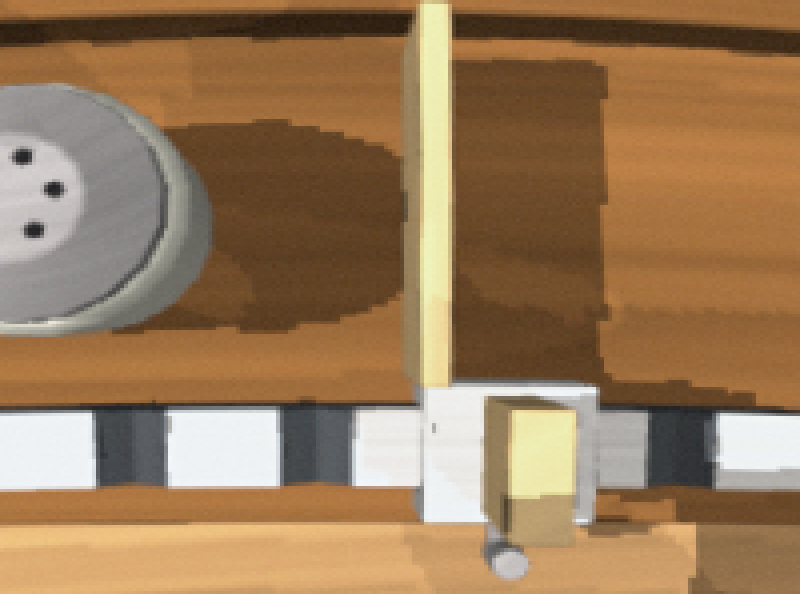

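The crop shows the stop seated in the second notch (-0.08). Its plate face is at px ≈341–344, the shaker's near side is at px 293, and the free notches -0.04 and 0 are at px ≈319 and 272. I compute the gap from these.

```bash
python3 - <<'E'
from rig import arm
from h import *
import cv2
c=dict(arm.get_calibration("wrist")); c["cam_to_world"]=np.load("w3.npy")
im=cv2.imread("pics/w3.png");G=cv2.cvtColor(im,cv2.COLOR_BGR2GRAY).astype(float)
for r in(174,176):
    g=G[r];print(r,[round(i-1+(g[i-1]-165)/(g[i-1]-g[i]),1) for i in range(170,342) if (g[i-1]-165)*(g[i]-165)<0])
for r in(100,105,110): print(r,im[r,284:300].tolist()); print([int(v) for v in G[r,336:358]])
E
```

```text
174 [np.float64(176.5), np.float64(192.4), np.float64(218.5), np.float64(235.5), np.float64(263.3), np.float64(281.3), np.float64(309.6), np.float64(327.5)]
176 [np.float64(176.5), np.float64(192.5), np.float64(218.6), np.float64(235.7), np.float64(263.3), np.float64(281.3), np.float64(309.5), np.float64(327.5)]
100 [[143, 155, 153], [133, 144, 143], [125, 136, 136], [106, 114, 114], [89, 98, 100], [93, 100, 101], [90, 98, 98], [83, 92, 95], [59, 72, 90], [38, 65, 95], [35, 65, 96], [34, 63, 95], [34, 65, 95], [36, 65, 95], [35, 64, 95], [36, 65, 94]]
[71, 73, 72, 72, 68, 92, 129, 134, 140, 184, 231, 231, 230, 229, 228, 231, 200, 121, 83, 79, 82, 82]
105 [[141, 151, 151], [133, 144, 145], [121, 131, 133], [105, 113, 114], [95, 101, 100], [92, 100, 100], [91, 96, 96], [96, 99, 99], [85, 93, 94], [63, 79, 95], [37, 68, 101], [37, 68, 102], [33, 69, 100], [43, 70, 104], [37, 67, 100], [39, 69, 103]]
[67, 71, 66, 67, 69, 84, 131, 134, 137, 188, 230, 230, 231, 230, 229, 229, 184, 111, 80, 79, 76, 80]
110 [[132, 142, 143], [127, 137, 138], [115, 124, 123], [103, 109, 113], [97, 105, 104], [95, 102, 102], [97, 104, 102], [96, 103, 104], [78, 88, 91], [52, 71, 89], [36, 65, 97], [37, 68, 98], [38, 69, 99], [35, 66, 97], [36, 65, 97], [42, 70, 99]]
[73, 71, 68, 72, 86, 128, 130, 133, 138, 203, 233, 234, 232, 230, 228, 229, 189, 113, 76, 75, 76, 76]
```

```bash
cat > fit.py <<'E'
from rig import arm
from h import *
c=dict(arm.get_calibration("wrist")); c["cam_to_world"]=np.load("w3.npy")
e=np.array([176.5,192.4,218.5,235.6,263.3,281.3,309.6,327.5])
Y=np.array([y+s*.008 for y in(.08,.04,0,-.04) for s in(1,-1)])
for fixed in(True,False):
  def mk(p):
    a=A if fixed else A+p[1]
    return lambda P: np.atleast_2d(P)@R2(a).T+RP+R2(a)@[0,p[0],0]
  s=least_squares(lambda p:fproj(c,mk(p)(np.c_[0*Y-.05,Y,0*Y+.042]))[:,0]-e,[0,0]);W=mk(s.x)
  def xs(sy):
    a=np.linspace(0,2*np.pi,361);P=np.concatenate([np.c_[.0115+.03*np.cos(a),sy+.03*np.sin(a),0*a+z] for z in(.012,.016,.04)])
    return fproj(c,W(P))[:,0].max()
  sol=lambda f,t:least_squares(lambda q:[f(q[0])-t],[0.]).x[0]
  sh=sol(xs,292.8)
  pt=[sol(lambda y:fproj(c,W([.01,y,.076]))[0,0],t) for t in(345.0,352.3)]
  pb=sol(lambda y:fproj(c,W([.01,y,.014]))[0,0],341.2)
  print(s.x.round(4),np.abs(s.fun).max().round(2),"shaker y",sh.round(4),"plate",np.round(pt,4),pb.round(4),"gap",(sh-.03-pt[0])*1e3)
E
python3 fit.py
```

```text
[0.0023 0.    ] 0.46 shaker y 0.0138 plate [-0.0599 -0.0654] -0.0607 gap 43.6276754834428
[-0.0003 -0.0511] 0.44 shaker y 0.017 plate [-0.0568 -0.0624] -0.0577 gap 43.81275176563122
```

Two views put the free gap at 42.5–43.7 mm with the stop in the -0.08 notch. The -0.04 notch therefore still leaves about 3 mm, and the one after would hit the shaker. The target is the -0.04 notch. I push gently and end the finger 2 mm short of the seated tab, so that the spring does the last bit.

```bash
python3 - <<'E'
from rig import arm
from h import *
import cv2
yd=R2(A)@[0,1,0]
arm.move_to(r2w(-.05,-.112,.13),Rt)
arm.move_l(r2w(-.05,-.112,.068),feed=.15)
def st(y,f):
    arm.move_l(r2w(-.05,y,.068),feed=f)
    print(y,round(w2r(arm.current_ee_pos())[1],4),round(arm.current_force()@yd,2),round(arm.current_t(),2))
st(-.098,.1)
for y in(-.094,-.092,-.090,-.088,-.086): st(y,.02)
st(-.068,.03)
for y in(-.065,-.063,-.0615,-.060,-.0585): st(y,.02)
arm.move_l(r2w(-.05,-.08,.068),feed=.15)
arm.move_l(r2w(-.05,-.08,.13),feed=.2)
arm.move_to(r2w(-.09,-.0185,.19),Rt)
c=arm.get_calibration("wrist"); im=arm.snapshot("wrist")
cv2.imwrite("pics/w4.png",im[:,:,::-1]); np.save("w4.npy",np.array(c["cam_to_world"]))
cv2.imwrite("pics/w4c.png",cv2.resize(im[40:220,240:440,::-1],None,fx=4,fy=3.3,interpolation=cv2.INTER_NEAREST))
cv2.imwrite("pics/top4.png",arm.snapshot("top")[:,:,::-1]);cv2.imwrite("pics/side4.png",arm.snapshot("side")[:,:,::-1])
print(arm.current_t(),arm.current_force())
E
```

```text
-0.098 -0.0976 0.09 16.66
-0.094 -0.0945 -5.61 17.01
-0.092 -0.0927 -6.71 17.26
-0.09 -0.0908 -8.9 17.51
-0.088 -0.0881 -0.74 17.76
-0.086 -0.0858 0.33 18.01
-0.068 -0.0678 0.11 18.76
-0.065 -0.0649 -0.35 19.06
-0.063 -0.0629 0.04 19.31
-0.0615 -0.0614 0.12 19.56
-0.06 -0.0599 0.33 19.81
-0.0585 -0.0584 -0.78 20.06
21.425 [0.90839409 0.37054357 0.58219455]
```

View pics/w4.png

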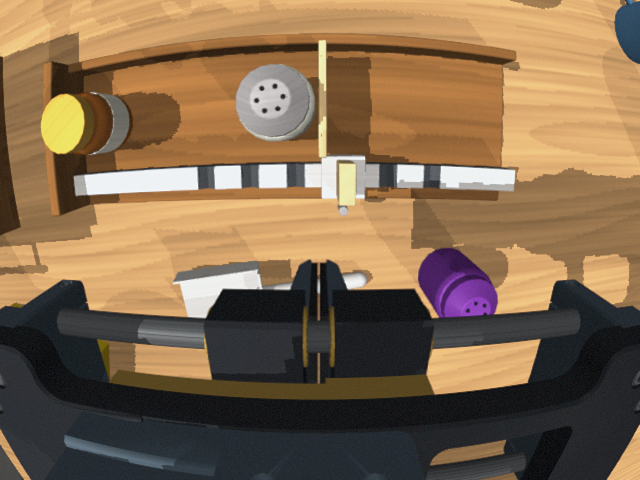

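View pics/w4c.png

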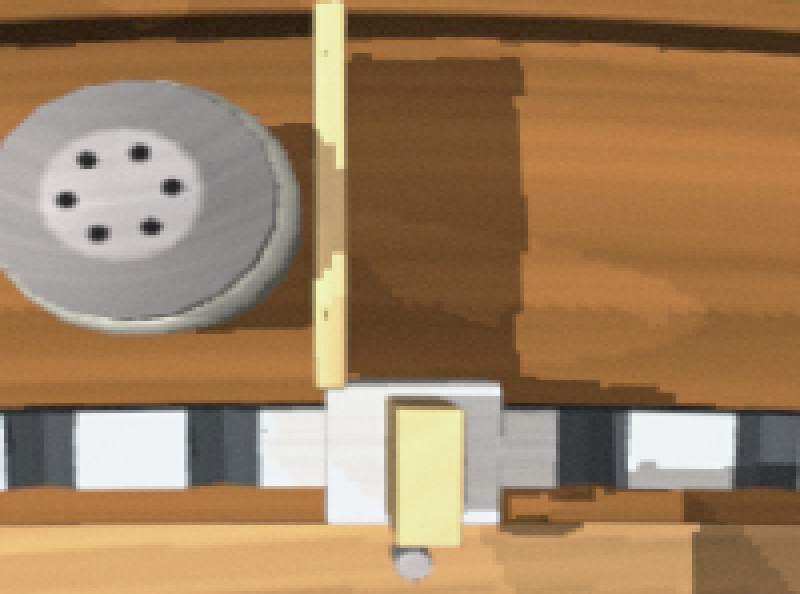

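The stop is at (343,180), midway between the free notches on either side. A clear strip of board about 3 px wide separates the shaker (edge at px 315) from the plate (px 318). I check that the catch is seated and that nothing else moved.

```bash
python3 - <<'E'
from rig import arm
from h import *
import cv2
c=dict(arm.get_calibration("wrist")); c["cam_to_world"]=np.load("w4.npy")
im=cv2.imread("pics/w4.png");g=cv2.cvtColor(im,cv2.COLOR_BGR2GRAY).astype(float)[176]
e=[round(i-1+(g[i-1]-165)/(g[i-1]-g[i]),1) for i in range(190,440) if (g[i-1]-165)*(g[i]-165)<0];print(e)
# shift of shaker between first and last pictures
for n,(x,y,w,h) in(("top",(274,210,30,32)),("side",(268,245,32,44))):
    a=cv2.imread(f"pics/{n}0.png");b=cv2.imread(f"pics/{n}4.png")
    G=lambda i:cv2.cvtColor(i,cv2.COLOR_BGR2GRAY).astype(np.float32)
    t=cv2.resize(G(a)[y:y+h,x:x+w],None,fx=8,fy=8,interpolation=cv2.INTER_CUBIC); S=cv2.resize(G(b)[y-8:y+h+8,x-8:x+w+8],None,fx=8,fy=8,interpolation=cv2.INTER_CUBIC)
    r=cv2.matchTemplate(S,t,cv2.TM_CCOEFF_NORMED);_,m,_,l=cv2.minMaxLoc(r);print(n,m,(np.array(l)/8-8))
a=cv2.imread("pics/side0.png")[205:265,290:360];b=cv2.imread("pics/side4.png")[200:340,240:360]
cv2.imwrite("pics/s4c.png",cv2.resize(b,None,fx=4,fy=4,interpolation=cv2.INTER_CUBIC))
E
```

```text
[np.float64(197.2), np.float64(213.9), np.float64(240.6), np.float64(258.2), np.float64(286.2), np.float64(304.1), np.float64(336.1), np.float64(338.6), np.float64(356.0), np.float64(356.2), np.float64(378.2), np.float64(396.4), np.float64(423.3)]
top 0.23953834176063538 [-6.25  8.  ]
side 0.8365921378135681 [0. 0.]
```

View pics/s4c.png

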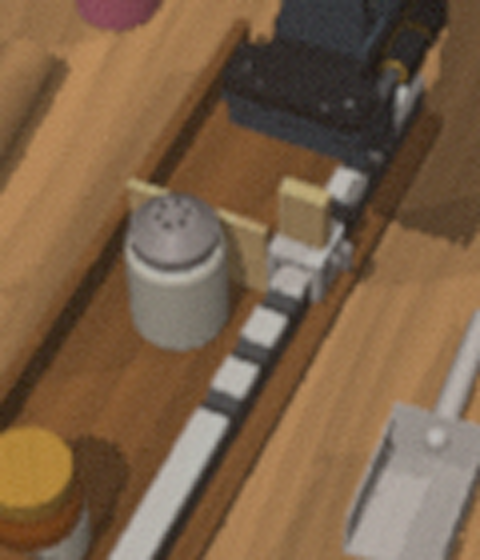

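```bash
sed -e 's/w3.npy/w4.npy/' -e 's/^e=.*/e=np.array([197.2,213.9,240.6,258.2,286.2,304.1,378.2,396.4])/' -e 's/(.08,.04,0,-.04)/(.08,.04,0,-.08)/' -e 's/292.8/314.7/' -e 's/345.0,352.3/318.0,326.2/' -e 's/341.2/318.0/' fit.py > fit4.py; cat >> fit4.py <<'E'
  print("saddle",[sol(lambda y:fproj(c,W([-.05,y,.058]))[0,0],t).round(4) for t in(321.6,364.6)])
E
python3 fit4.py
```

```text
[0.0024 0.    ] 0.36 shaker y 0.0135 plate [-0.0196 -0.0258] -0.0195 gap 3.122924661200413
saddle [np.float64(-0.0226), np.float64(-0.0579)]
[0.0045 0.0399] 0.45 shaker y 0.011 plate [-0.0221 -0.0283] -0.022 gap 3.087379173623738
saddle [np.float64(-0.0227), np.float64(-0.058)]
```

The saddle's centre measures -0.0402 (notch at -0.040), so the stop has been pulled into the notch without the finger touching it. The gap is 3.1 mm, and the shaker has not moved in the side view. The hand is clear, so I hand the job in.

```bash
python3 - <<'E'
from rig import arm
print(arm.current_t(),arm.current_force().round(2)); print(arm.sign_off())
E
```

```text
21.425 [0.91 0.37 0.58]
the job is handed in; nothing more can be done
None
```

The stop now sits in the third notch (rack y = -40 mm), which is the last one that leaves the sugar shaker untouched. I pushed only the tab's right-hand face with the closed fingers, drew the hand clear, and handed the job in at 21.4 s.

**Last checks:**
- **Stop position:** the saddle's centre measured -40.2 mm against the notch at -40 mm. The finger stopped about 2 mm short of the tab, so the spring seated the stop. I did not measure the catch's drop directly.
- **Gap:** plate to shaker is about 3.1 mm, in line with the 2.5–3.7 mm I predicted beforehand.
- **Shaker:** it shows no shift between the first and last side views. The same comparison from the top camera failed because the arm blocked its view.
- **Other objects:** I did not measure these one by one. In the last wrist and side pictures, the ones in view looked undisturbed.

**One disagreement:** the rack's fitted position along the rail differed by 2–3 mm between the fixed cameras and the wrist camera. I relied on distances measured within a single picture, which cancels that offset.

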